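# Feel which press pump is off and switch it on

## Robot

A 7-joint arm with a two-finger parallel gripper is mounted at the origin on the work surface. World frame = base frame: x ahead of the robot, y to its left, z up, the work surface at z = 0. Lengths are in mm, angles in degrees, forces in N, time in s.
With the tool pointing down it reaches from about 350 to 900 mm from the base axis. Payload 19.9 kg.
Tool frame: the origin (TCP) lies at the very end of the fingers, on their centre line; the grasp point (between the pads) lies 19 mm behind it (bot.tcp_to_grasp is the distance from the TCP to the grasp point, in mm); z points along the fingers, y is the line along which they close (so a half turn about z gives the same grasp; the last joint's range is limited). The gripper opens to 85 mm and grips with 20 to 120 N. Pads are 22 mm wide; open, the fingers measure 114 mm over their backs; the gripper's body (76 mm by 85 mm) begins 54 mm behind the grasp point. The pads swing forward as they close: fully open they stand 13 mm farther back than shut.
Start: joints at [61.507, 23.915, -0.59, 92.452, 0.269, 63.638, -3.037], TCP at [275.105, -561.176, 231.26] pointing down, gripper open.
Joint ranges: [-161.28, 161.28], [-22.2, 115.67], [-73.04, 71.86], [3.21, 147.25], [-68.34, 248.33], [10.77, 114.83], [-161.83, 161.83]. Speed limits (degrees/s): [108.29, 108.29, 136.94, 136.94, 172.46, 172.46, 172.46].

## Interface

Orientations are given as [roll, pitch, yaw] about the fixed x, y, z axes, in that order (R = Rz(yaw) Ry(pitch) Rx(roll)).
In Python, from rig import bot, read_camera, workorder, spot_in, silhouettes gives the robot as it stands.
- The arm moves only by the tool drive_tool, never from a script. Its argument "targets" is a list of rows, each a list of 2 entries, a list of its own where there are three numbers: the shift along the tool's x, y, z in cm, then the turn about the tool's z in rad. In form: [[[dx, dy, dz], yaw], ...]. A call has 1 to 20 rows; each row is the pose to reach, as a shift and turn from the pose commanded when the call began, along the tool's axes at that moment; what a row does not reach only later rows make up. A row lasts 1/12 s, in which the tool goes at most 41.7 mm and 7.16 degrees, less where a joint would pass 70% of its speed; a pose out of reach is approached as far as the arm can. A call with a gripper value outside its range is refused whole. "gripper" is the opening, from 0 (shut) to 1 (fully open), set as the call begins (left out, the last holds). The fingers move at their own pace and stop on an object; "newtons" is the grip in N (left out, the last holds). Time passes only in rows, so rows that repeat a pose let the fingers close. It gives the time, the measured TCP pose, the force, the opening and the grip force at its end, in the units of the state.
- bot.observe(): the state, without advancing time (a new reading comes with each control period).
- read_camera(name): name is "scene" or "top" or "wrist"; returns a dict with "img" (400x640x3 uint8, red, green, blue), "mtx" (3x3 intrinsics, pixels), "pose" (4x4, takes a point from camera to world coordinates). Camera axes: x right, y up, looking along -z (the intrinsics and any distortion apply to the point x, -y, -z); pixel columns grow to the right and rows downward; lengths in mm; the calibration is good to about 2 mm. A picture is of the moment at which its call begins. There is no depth.
- workorder.sign_off(): hands the job in; it is judged then, once.
Trained networks look in a picture, given as the dict that the camera call returned (one of the last four; its "shot" number tells which), for a name from the list of things; names that differ only in an ending like _2 or _b are one class to them, and where a whole thing is asked for, a point or a joint stands for the part that bears it (a point fixed in the world has none). Each returns a list of dicts, best first, with "conf" (0 to 1); they miss things now and then, are a little off and sometimes report something else, mostly with a low value. They report only what shows in the picture. A call takes as long as a camera call.
- spot_in(picture, name): "box" ([centre column, centre row, width, height] in pixels, round what is visible of it).
- silhouettes(picture, name): "mask" (400x640 bool, what is visible of it) and "box" ([centre column, centre row, width, height] in pixels, round what is visible of it).
The state is a dict: "time": time; "q": joint angles; "joint_velocities": joint speeds; "joint_efforts": joint torques, N m; "ee_pos": TCP position; "orientation": TCP orientation; "contact_force": force on the tool from outside, world axes, zero at the start; "wrist_torque": the same for the moment, N m; "finger_gap": opening from 0.0 (shut) to 1.0 (fully open); "gripper_force": force on a finger pad.
Only numpy, scipy, OpenCV 4.12 (cv2) and the standard library are available. Lean on these libraries where they do the work, as an engineer would, in place of code of your own. Each camera call takes 0.05 s, during which the arm holds its last target. There are 200 camera calls.

## Task

Both pumps of the press must be on, but the little lamps on their switch boxes are dead. Feel with the fingertips the long ball-ended lever of each of the two larger boxes, first the one further to the robot's left, then the other: on is leaning to the end of the box that carries the small round lens in a black bezel. Push a lever that is off over until it is fully home at the lens end, never turn off one that is on, and leave the short paddle lever of the smaller box as it is.

Things in the scene. Friction and masses are not known exactly. Their poses are not given: they have to be found in the camera images.
- box_a: One of two identical larger grey switch boxes, 150 (its x) x 85 (y) x 60 mm high, fixed. Origin: centre of underside; z up; x points to the ON end, which carries a clear lens in a 28 mm black bezel on top, 16 mm high, at x = +58 mm; a black stub sticks out of the OFF end. Lever axle: along y, at x = 0, 56 mm above the table, in a dark drum that rises 10 mm above the box.
- lever_a: Lever on box_a: steel, 10 mm thick, ending in a black 26 mm ball. Origin: ball centre, 70 mm from the axle. OFF: ball at x = -34 mm in the box's frame, ON: x = +34 mm (each within 6 mm), ball 117 mm above the table (126 half-way). May start off or on. It gives at about 1.5 to 2 N at the ball, stays where it is left, and is firm against a stop at either end. Its axes turn with it.
- box_b: The other larger switch box, the same as box_a: origin at the centre of its underside, x to its ON (lens) end.
- lever_b: Lever on box_b, the same as lever_a. May start off or on. Origin: ball centre.
- lamp_lever: Short lever on the smaller grey box (100 x 70 x 45 mm, also with a lens at its on end), for a work lamp: ends in a flat black paddle 26 mm wide, 22 mm tall, 8 mm thick, no ball. Origin: centre of the paddle, 36 mm from its axle, 73 to 77 mm above the table. It may lean either way; leave it alone.

How it is judged:
By the outcome, as a careful person would: the job done as asked, in the order asked, and still so for the second after the job is handed in, with the robot touching nothing.
It also fails if it takes over 40 s, if anything falls off the work surface, if the arm or the gripper's body presses on something with over 40 N, if the wrist force passes 120 N, or if a joint passes its speed limit or range.

## Working session

There is one attempt and no reset: what is moved stays moved. The work goes in short steps, Python scripts to look and compute and a tool call to move; the robot and the scene stay as the last step left them, time stands still between calls to the robot, and variables do not carry over. Pictures are saved under pics/ and viewed, at most 10 in all, crops included, and the job is handed in when it is done.

Besides the shell and the picture viewer there is one more tool, called after ">>>" in YAML: its name, and indented under it one key for each argument. drive_tool: Moves the arm, as the interface text tells. Its arguments: {"type":"object","properties":{"targets":{"type":"array","items":{"type":"array"}},"gripper":{"type":"number"},"newtons":{"type":"number"}},"required":["targets"]}

```bash
mkdir -p pics; python3 - <<'E'
from rig import *
import cv2,numpy as np
s=bot.observe();print({k:np.round(s[k],2).tolist() for k in('time','ee_pos','orientation','contact_force','finger_gap')})
for n in("scene","top"):
    c=read_camera(n);cv2.imwrite(f"pics/{n}1.png",c["img"][:,:,::-1])
    print(n,c["mtx"].tolist(),np.round(c["pose"],4).tolist(),[k for k in c])
    for o in("box_a","lever_a","lamp_lever"):
        print(o,[(np.round(d["box"]).tolist(),round(d["conf"],2)) for d in spot_in(c,o)])
E
```

```text
{'time': 0.0, 'ee_pos': [274.97, -560.88, 230.67], 'orientation': [-179.93, 0.0, 26.12], 'contact_force': [0.3, 0.27, 0.08], 'finger_gap': 1.0}
scene [[374.0470572461971, 0.0, 313.67700318978183], [0.0, 374.0470572461971, 201.02049826869774], [0.0, 0.0, 1.0]] [[0.6892, -0.4987, 0.5256, 907.0704], [0.7245, 0.4843, -0.4905, -340.3454], [-0.01, 0.7189, 0.6951, 586.8573], [0.0, 0.0, 0.0, 1.0]] ['img', 'mtx', 'pose', 'shot']
box_a [([333.0, 221.0, 83.0, 85.0], 0.86), ([403.0, 181.0, 77.0, 64.0], 0.83), ([323.0, 190.0, 17.0, 30.0], 0.28)]
lever_a [([324.0, 192.0, 16.0, 36.0], 0.7), ([418.0, 159.0, 24.0, 21.0], 0.47)]
lamp_lever [([185.0, 284.0, 18.0, 21.0], 0.74)]
top [[485.2584252428695, 0.0, 324.55541877876755], [0.0, 485.2584252428695, 198.99678057016985], [0.0, 0.0, 1.0]] [[0.0004, 0.9955, -0.0952, 436.5209], [-0.9999, 0.0016, 0.0125, -0.091], [0.0126, 0.0952, 0.9954, 1171.1857], [0.0, 0.0, 0.0, 1.0]] ['img', 'mtx', 'pose', 'shot']
box_a [([216.0, 185.0, 46.0, 73.0], 0.76), ([303.0, 197.0, 42.0, 70.0], 0.66)]
lever_a [([210.0, 172.0, 12.0, 24.0], 0.57)]
lamp_lever [([436.0, 210.0, 7.0, 3.0], 0.5)]
```

```bash
python3 - <<'E'
import cv2
a=cv2.imread("pics/top1.png")[120:270,150:350];b=cv2.imread("pics/scene1.png")[120:280,250:470]
cv2.imwrite("pics/topc.png",cv2.resize(a,None,fx=4,fy=4,interpolation=2));cv2.imwrite("pics/scenec.png",cv2.resize(b,None,fx=3.6,fy=3.6,interpolation=2))
E
```

```text
(no output)
```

View pics/topc.png

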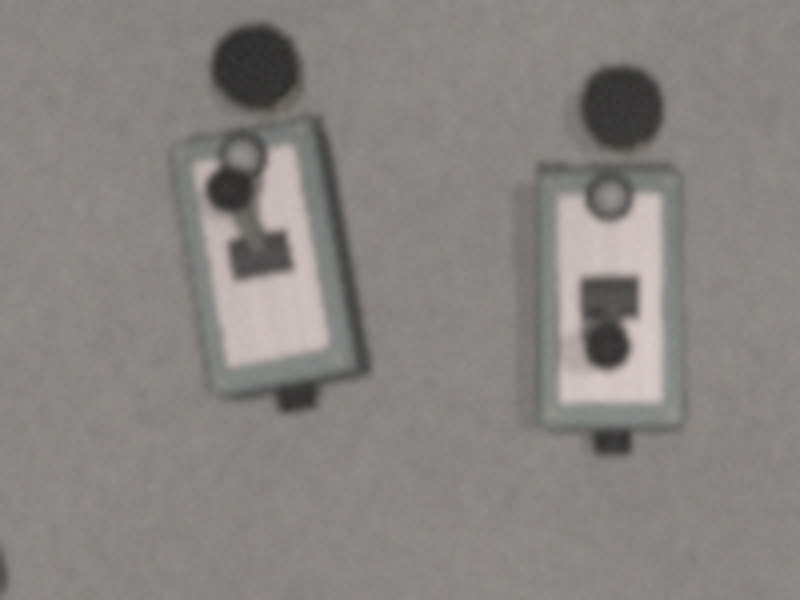

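View pics/scenec.png

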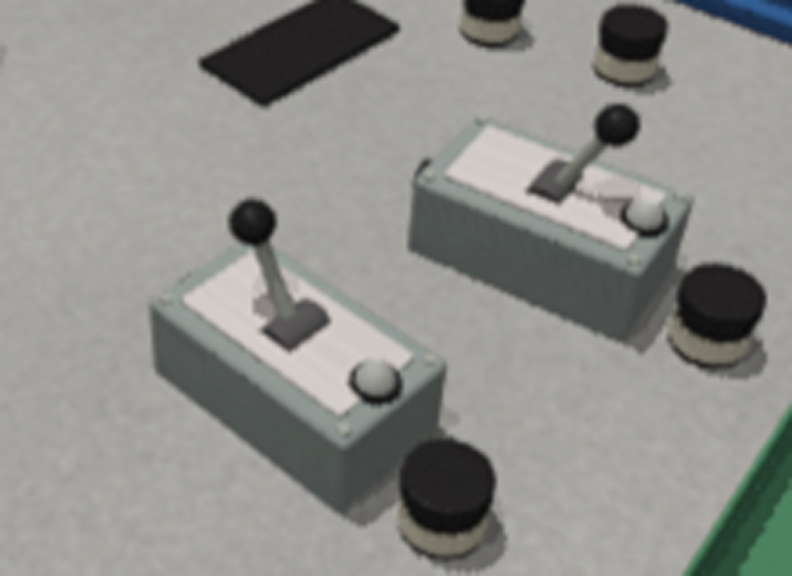

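View pics/top1.png

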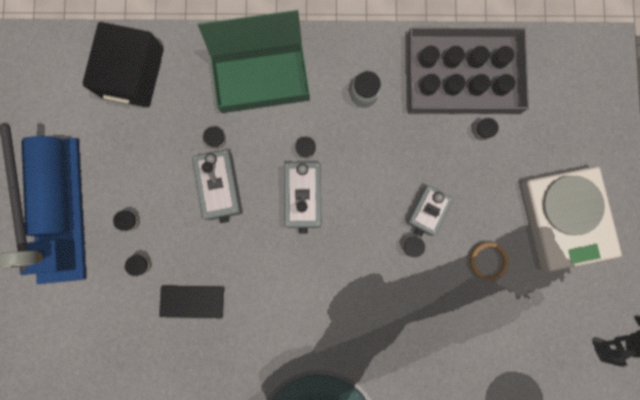

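The top view shows the left box with its lens at crop (240,155) and ball at (230,188), so it leans to the lens and looks ON. The right box has its lens at (608,195) and ball at (606,344), away from the lens, so it looks OFF. In both crops the stubs are at the bottom ends. The lamp box is far to the right and lies clear of the work.

```bash
cat >h.py <<'E'
import numpy as np
from rig import *
def ray(c,u,v,z):
    d=np.linalg.inv(c["mtx"])@[u,v,1];d=c["pose"][:3,:3]@[d[0],-d[1],-d[2]];o=c["pose"][:3,3]
    return o+d*(z-o[2])/d[2]
E
python3 - <<'E'
from h import *
c=read_camera("top")
P={}
for n,pts in dict(L=dict(lens=(240,155,72),drum=(261,255,66),stub=(297,395,30),ball=(230,188,117)),R=dict(lens=(608,195,72),drum=(609,297,66),stub=(612,440,30),ball=(606,344,117))).items():
    p={k:ray(c,150+(u+.5)/4-.5,120+(v+.5)/4-.5,z) for k,(u,v,z) in pts.items()}
    a=p['lens']-p['stub'];th=np.arctan2(a[1],a[0]);ct=np.array([np.cos(th),np.sin(th)])
    o=p['lens'][:2]-58*ct
    print(n,{k:np.round(x[:2]).tolist() for k,x in p.items()},'yaw',np.degrees(th).round(1),'orig',o.round(),'ballx',((p['ball'][:2]-o)@ct).round(1), 'bally',(np.cross(ct,p['ball'][:2]-o)).round(1))
E
```

```text
L {'lens': [635.0, 249.0], 'drum': [578.0, 237.0], 'stub': [500.0, 222.0], 'ball': [608.0, 244.0]} yaw 11.4 orig [578. 238.] ballx 31.1 bally 0.1
R {'lens': [612.0, 39.0], 'drum': [554.0, 38.0], 'stub': [473.0, 37.0], 'ball': [523.0, 38.0]} yaw 0.7 orig [554.  38.] ballx -31.2 bally 0.1<stdin>:8: DeprecationWarning: Arrays of 2-dimensional vectors are deprecated. Use arrays of 3-dimensional vectors instead. (deprecated in NumPy 2.0)
```

>>> drive_tool:
  targets:
    - [[3,-2.9,0],0]
    - [[6,-5.8,0],0.05]
    - [[9,-8.7,0],0.1]
    - [[12,-11.6,0],0.15]
    - [[15,-14.5,0],0.2]
    - [[18,-17.4,0],0.257]
    - [[21,-20.3,0],0.257]
    - [[24,-23.2,0],0.257]
    - [[27,-26.1,0],0.257]
    - [[30,-29,0],0.257]
    - [[33,-31.9,0],0.257]
    - [[36,-34.8,0],0.257]
    - [[39,-37.7,0],0.257]
    - [[42,-40.6,0],0.257]
    - [[45,-43.5,0],0.257]
    - [[48,-46.4,0],0.257]
    - [[51,-49.3,0],0.257]
    - [[54,-52.2,0],0.257]
    - [[57,-55.1,0],0.257]
    - [[60.9,-58.8,0],0.257]
  gripper: 0

```text
time: 2.12
ee_pos: [558.9, 224.4, 231.4]
orientation: [180.0, -0.0, 11.4]
contact_force: [-0.0, -0.9, -0.5]
finger_gap: 0.001
gripper_force: 0.0
```

>>> drive_tool:
  targets:
    - [[0,0,2.5],0]
    - [[0,0,5],0]
    - [[0,0,7],0]
    - [[0,0,8],0]
    - [[0,0,8],0]
    - [[0,0,8],0]

```text
time: 2.62
ee_pos: [558.7, 222.5, 151.8]
orientation: [-180.0, -0.0, 11.4]
contact_force: [0.0, 0.2, 1.0]
finger_gap: -0.003
gripper_force: 0.0
```

```bash
python3 - <<'E'
from h import *
import cv2
c=read_camera("scene");cv2.imwrite("pics/s2.png",cv2.resize(c["img"][60:280,230:500,::-1],None,fx=2.5,fy=2.5))
print(bot.observe()["ee_pos"])
E
```

```text
[559.05142718 222.69226388 152.51075917]
```

View pics/s2.png

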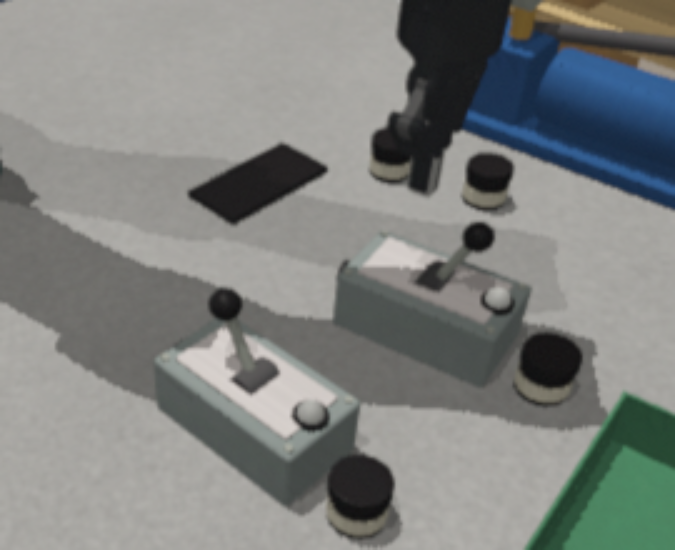

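The scene view shows the shut fingers (crop 427,190) behind the left ball (478,237), on its off side. I'll line up sideways, go down, then creep towards the lens end.

>>> drive_tool:
  targets:
    - [[0.6,-1.15,0],0]
    - [[0.6,-1.15,1.5],0]
    - [[0.6,-1.15,3],0]
    - [[0.6,-1.15,4],0]
    - [[0.6,-1.15,4],0]
    - [[1.2,-1.15,4],0]
    - [[1.7,-1.15,4],0]
    - [[2.0,-1.15,4],0]
    - [[2.0,-1.15,4],0]

```text
time: 3.42
ee_pos: [577.0, 237.9, 112.0]
orientation: [-180.0, -0.1, 11.4]
contact_force: [-0.1, 0.0, -0.1]
finger_gap: -0.005
gripper_force: 0.0
```

>>> drive_tool:
  targets:
    - [[0.15,0,0],0]
    - [[0.3,0,0],0]
    - [[0.45,0,0],0]
    - [[0.6,0,0],0]
    - [[0.6,0,0],0]
    - [[0.6,0,0],0]

```text
time: 3.92
ee_pos: [581.7, 238.9, 111.2]
orientation: [-180.0, 0.0, 11.4]
contact_force: [-0.4, 0.2, -0.5]
finger_gap: -0.0
gripper_force: 0.0
```

>>> drive_tool:
  targets:
    - [[0.15,0,0],0]
    - [[0.3,0,0],0]
    - [[0.45,0,0],0]
    - [[0.5,0,0],0]
    - [[0.5,0,0],0]

```text
time: 4.33
ee_pos: [586.6, 239.9, 111.1]
orientation: [-180.0, 0.0, 11.4]
contact_force: [-0.7, -0.4, -1.6]
finger_gap: 0.003
gripper_force: 0.7
```

>>> drive_tool:
  targets:
    - [[0.1,0,0],0]
    - [[0.2,0,0],0]
    - [[0.3,0,0],0]
    - [[0.3,0,0],0]
    - [[0.3,0,0],0]

```text
time: 4.75
ee_pos: [587.6, 240.1, 110.8]
orientation: [180.0, 0.3, 11.4]
contact_force: [-16.9, -4.4, 5.8]
finger_gap: 0.005
gripper_force: 8.4
```

Firm: 17 N, with no give, so the left lever is against its stop at the lens end, ON. Next I'll back off and go to the right box.

>>> drive_tool:
  targets:
    - [[-1.5,0,0],0]
    - [[-2.5,0,0],0]
    - [[-2.5,0,-2.5],0]
    - [[-2.5,0,-5],0]
    - [[-2.5,0,-7],0]
    - [[-4,2.2,-7],0.05]
    - [[-5.8,4.8,-7],0.1]
    - [[-7.6,7.4,-7],0.15]
    - [[-9.4,10,-7],0.187]
    - [[-11.2,12.6,-7],0.187]
    - [[-13,15.2,-7],0.187]
    - [[-14.9,17.7,-7],0.187]
    - [[-14.9,17.7,-7],0.187]
    - [[-14.9,17.7,-7],0.187]

```text
time: 5.92
ee_pos: [478.5, 36.1, 181.8]
orientation: [180.0, -0.1, 0.5]
contact_force: [0.4, 1.9, 0.5]
finger_gap: -0.004
gripper_force: 0.0
```

```bash
python3 - <<'E'
from h import *
import cv2
c=read_camera("scene");cv2.imwrite("pics/s3.png",cv2.resize(c["img"][80:280,230:500,::-1],None,fx=2.5,fy=2.5))
print(bot.observe()["ee_pos"])
E
```

```text
[478.94215283  37.3602969  181.81221608]
```

View pics/s3.png

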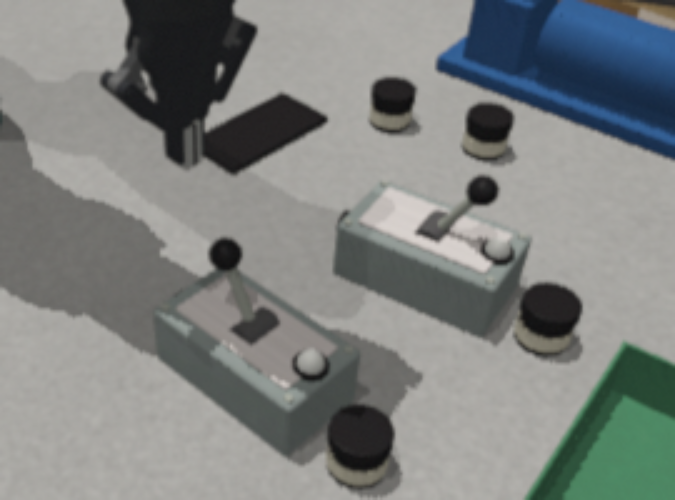

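The left ball (482,190) still leans to its lens. The fingers (185,150) are behind the right ball (226,253), on its off side. Down and feel.

>>> drive_tool:
  targets:
    - [[0,0,2.5],0]
    - [[0,0,5],0]
    - [[0,0,6.8],0]
    - [[0,0,6.8],0]
    - [[0.6,0,6.8],0]
    - [[1.2,0,6.8],0]
    - [[1.5,0,6.8],0]
    - [[1.8,0,6.8],0]
    - [[2.1,0,6.8],0]
    - [[2.4,0,6.8],0]
    - [[2.4,0,6.8],0]

```text
time: 6.88
ee_pos: [503.0, 37.8, 113.5]
orientation: [-180.0, -0.0, 0.7]
contact_force: [0.6, -0.2, 0.3]
finger_gap: 0.001
gripper_force: 0.2
```

>>> drive_tool:
  targets:
    - [[0.3,0,0],0]
    - [[0.6,0,0],0]
    - [[0.9,0,0],0]
    - [[1.2,0,0],0]
    - [[1.5,0,0],0]
    - [[1.8,0,0],0]

```text
time: 7.38
ee_pos: [520.8, 38.0, 113.3]
orientation: [-180.0, -0.0, 0.7]
contact_force: [-2.3, -0.0, 1.6]
finger_gap: -0.001
gripper_force: 1.0
```

It gives at about 2 N, so the right lever is off and moving. Carry on to the lens end.

>>> drive_tool:
  targets:
    - [[0.4,0,0],0]
    - [[0.8,0,0],0]
    - [[1.2,0,0],0]
    - [[1.6,0,0],0]
    - [[2.0,0,0],0]
    - [[2.4,0,0],0]
    - [[2.8,0,0],0]
    - [[3.2,0,0],0]
    - [[3.5,0,0],0]
    - [[3.8,0,0],0]
    - [[3.8,0,0],0]

```text
time: 8.3
ee_pos: [558.9, 38.5, 113.2]
orientation: [-180.0, -0.0, 0.7]
contact_force: [-0.2, 0.1, -0.1]
finger_gap: -0.002
gripper_force: 0.0
```

>>> drive_tool:
  targets:
    - [[0.15,0,0],0]
    - [[0.3,0,0],0]
    - [[0.4,0,0],0]
    - [[0.4,0,0],0]

```text
time: 8.63
ee_pos: [562.5, 38.5, 113.2]
orientation: [-180.0, 0.0, 0.7]
contact_force: [-0.8, 0.2, -1.5]
finger_gap: -0.003
gripper_force: 0.6
```

>>> drive_tool:
  targets:
    - [[0.1,0,0],0]
    - [[0.2,0,0],0]
    - [[0.3,0,0],0]
    - [[0.3,0,0],0]

```text
time: 8.97
ee_pos: [563.7, 38.6, 112.9]
orientation: [180.0, 0.2, 0.7]
contact_force: [-16.0, -0.4, 7.3]
finger_gap: -0.0
gripper_force: 7.6
```

The lever is firm against the stop at 16 N, at the matching depth (box x about +10 mm, as on the left). Back off, go up and check.

>>> drive_tool:
  targets:
    - [[-1,0,0],0]
    - [[-2.5,0,0],0]
    - [[-4,0,0],0]
    - [[-4,0,-3],0]
    - [[-4,0,-6],0]
    - [[-4,0,-9],0]
    - [[-7,0,-12],0]
    - [[-10,0,-12],0]
    - [[-13,0,-12],0]
    - [[-13,0,-12],0]
    - [[-13,0,-12],0]

```text
time: 9.88
ee_pos: [434.9, 36.8, 234.0]
orientation: [179.9, -0.1, 0.7]
contact_force: [-0.0, -0.1, -0.5]
finger_gap: -0.001
gripper_force: 0.0
```

```bash
python3 - <<'E'
from h import *
import cv2
c=read_camera("scene");cv2.imwrite("pics/s4.png",cv2.resize(c["img"][80:320,150:500,::-1],None,fx=2.2,fy=2.2))
E
```

```text
(no output)
```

View pics/s4.png

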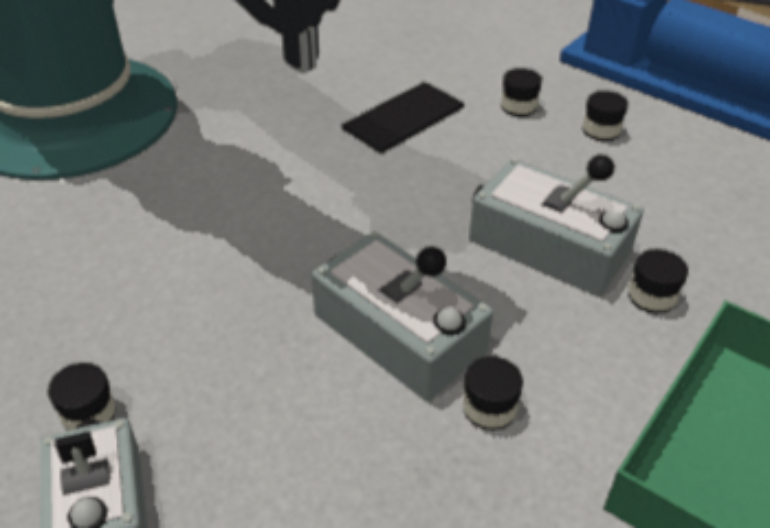

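Both balls, at (600,167) and (431,261), lean to their lenses. The lamp paddle is untouched and the arm is clear.

```bash
python3 -c "
from rig import workorder
print(workorder.sign_off())"
```

```text
the job is handed in; nothing more can be done
None
```

Both pumps are on and the job is handed in: the left lever was already on (firm at its lens-end stop), the right one was off and I pushed it fully home, and I left the lamp lever alone.

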